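# Register a board against fence and stop

### The job

Push the loose pine board that lies in front of the aluminium fence across the bench until its long edge lies flat against the fence and its left end butts against the red stop block on that fence, ready to be drilled. Only push it with the fingers: do not pick it up, it must stay flat on the bench all the way. Leave the tin, green tape, spanner and pencil where they are, and finish with the hand clear.

Things in the scene. Friction and masses are not known exactly. Their poses are not given: they have to be found in the camera images.
- board: Loose pine offcut, a plain flat board 64 x 160 x 19 mm, about 0.2 kg, lying between the robot and the fence. Origin: centre of its underside. x across its width (64 mm), y along its length (160 mm), z up. Its y points roughly along the fence's y, turned up to 0.35 rad from it.
- fence: Fixed aluminium bar, 400 mm long, 32 deep, 36 high, black slot and ticks on top, two knobs behind. Origin: bench level, middle of its front (working) face, which looks at the robot. x away from the robot through the bar (bar: 0 to 32 mm; the board belongs at negative x), y along the bar to the robot's left (-200 to +200 mm), z up. Stands turned by up to 0.2 rad.
- stop: Red block fixed on the fence, left of the board; projects 51 mm in front of it, 44 mm high, knob to 62 mm. Axes as the fence's. Origin: bench level, corner of the fence's front face and the block's flat contact face, which looks along -y (to the robot's right); block fills y = 0 to 26 mm. The registered board has its centre at x = -32, y = -80 mm from here.
- tin: Bystander, loose: round tin with a green lid, 78 mm across, 28 mm high, to the left of the work. Origin: centre of its underside.
- wrench: Bystander, loose: small steel combination spanner, 29 x 120 x 8 mm, lying to the right of the work, long along its y. Origin: centre of its underside.
- green_tape: Bystander, loose: roll of green tape lying flat, 66 mm across, 20 mm high, far right of the work. Origin: centre of its underside.
- pencil: Bystander, loose: flat red carpenter's pencil, 14 x 153 x 8 mm, lying at the front right of the work, long along its y. Origin: centre of its underside.
There are look-alikes about, which are no part of the job. Of the things that look like the board, take the one that is farthest to the robot's right at the start.

How it is judged:
By the outcome, as a careful person would: the job done as asked, in the order asked, and still so for the second after the job is handed in, with the robot touching nothing.
It also fails if it takes over 48 s, if anything falls off the work surface, if the arm or the gripper's body presses on something with over 40 N, if the wrist force passes 120 N, or if a joint passes its speed limit or range.

### The arm

A 6-joint arm with a two-finger parallel gripper is mounted at the origin on the work surface; the furniture and walls round the work are solid. World frame = base frame: x ahead of the robot, y to its left, z up, the work surface at z = 0. Lengths are in m, angles in degrees, forces in N, time in s.
With the tool pointing down it reaches from about 0.35 to 0.875 m from the base axis. Payload 4.2 kg.
Tool frame: the origin (TCP) lies at the very end of the fingers, on their centre line; the grasp point (between the pads) lies 19 mm behind it; z points along the fingers, y is the line along which they close (so a half turn about z gives the same grasp; the last joint's range is limited). The gripper opens to 87 mm and grips with 3 to 60 N. Pads are 19 mm wide; open, the fingers measure 117 mm over their backs; the gripper's body (75 mm by 190 mm) begins 51 mm behind the grasp point.
Start: joints at [85.577, 22.042, 0.453, 0, -68.411, -14.817], TCP at [0.206, 0.59, 0.223] pointing down, gripper open.
Joint ranges: [-179.83, 179.83], [-69.29, 118.12], [-61.27, 80.66], [-181.25, 117.63], [-171.15, -9.14], [-177.46, 177.46]. Speed limits (degrees/s): [159.86, 159.86, 180, 180, 180, 180].

### API

Orientations are given as a 3x3 rotation matrix whose columns are the frame's x, y, z axes.
In Python, from station import sense, cams, r gives the robot as it stands. The module is installed in compiled form; this text tells all that it offers.
- The arm moves only by the tool step_arm, never from a script. Its argument "targets" is text: rows parted by semicolons, each of 4 numbers parted by spaces: the shift along the tool's x, y, z in cm, then the turn about the tool's z in degrees. In form: x y z turn; .... A call has 1 to 12 rows; each row shifts and turns the commanded pose from where the row before left it, along the tool's axes as they then stand; what a row does not reach is not made up. A row lasts 1/12 s, in which the tool goes at most 41.7 mm and 7.16 degrees, less where a joint would pass 70% of its speed; a pose out of reach is approached as far as the arm can. A call with a gripper value outside its range is refused whole. "claw" is the finger opening in cm, from 0 to 8.7, set as the call begins (left out, the last holds). The fingers move at their own pace and stop on an object; the grip force is fixed at half the most. Time passes only in rows, so rows that do not move let the fingers close. It gives the time, the measured TCP pose, the force, the opening and the grip force at its end, in the units of the state.
- sense(): the state, without advancing time (a new reading comes with each control period).
- cams.capture(name): name is "side" or "top"; returns a dict with "frame" (384x512x3 uint8, blue, green, red), "vertical_fov" (degrees; the focal length in pixels is half the picture's height over the tangent of half this angle, whatever the lens; pixels are square), "cx", "cy" (the principal point, pixels), "eye" and "rotation" of the camera in the world. Camera axes: x right, y down, z forward; pixel columns grow to the right and rows downward; lengths in m; the calibration is good to about 2 mm. A picture is of the moment at which its call begins. There is no depth.
- r.finish_job(): hands the job in; it is judged then, once.
The state is a dict: "time_s": time; "joints": joint angles; "joint_velocities": joint speeds; "effort": joint torques, N m; "tcp_pos": TCP position; "ee_rot": TCP orientation; "wrist_force": force on the tool from outside, world axes, zero at the start; "moment": the same for the moment, N m; "gripper_width": opening from 0.0 (shut) to 1.0 (fully open); "gripper_force": force on a finger pad.
Only numpy, scipy, OpenCV 4.12 (cv2) and the standard library are available. Lean on these libraries where they do the work, as an engineer would, in place of code of your own. Each camera call takes 0.05 s, during which the arm holds its last target. There are 200 camera calls.

## Working session

There is one attempt and no reset: what is moved stays moved. The work goes in short steps, Python scripts to look and compute and a tool call to move; the robot and the scene stay as the last step left them, time stands still between calls to the robot, and variables do not carry over. Pictures are saved under pics/ and viewed, at most 10 in all, crops included, and the job is handed in when it is done.

Besides the shell and the picture viewer there is one more tool, called after "Request:" as name(argument=value, ...) on one line, values as JSON. step_arm: Moves the arm, as the interface text tells. Its arguments: {"type":"object","properties":{"targets":{"type":"string"},"claw":{"type":"number"}},"required":["targets"]}

```bash
mkdir -p pics
cat > h.py <<'E'
import numpy as np,cv2
from station import sense,cams,r
def cap(n,f):
    c=cams.capture(n); cv2.imwrite(f,c["frame"]); 
    np.savez(f"pics/{n}.npz",**{k:np.array(v) for k,v in c.items()}); return c
def ray(c,u,v,z):
    f=192/np.tan(np.radians(float(c["vertical_fov"]))/2)
    d=np.array(c["rotation"])@np.array([(u-float(c["cx"]))/f,(v-float(c["cy"]))/f,1]); e=np.array(c["eye"])
    return (e+d*(z-e[2])/d[2])[:2]
def proj(c,p):
    f=192/np.tan(np.radians(float(c["vertical_fov"]))/2)
    q=np.array(c["rotation"]).T@(np.array(p)-np.array(c["eye"])); return q[:2]/q[2]*f+[float(c["cx"]),float(c["cy"])]
E
python3 - <<'E'
from h import *
a=cap("top","pics/top0.png");b=cap("side","pics/side0.png")
for c in(a,b): print(c["eye"],c["rotation"],c["vertical_fov"],c["cx"],c["cy"])
cv2.imwrite("pics/top0b.png",cv2.resize(a["frame"],(800,600),interpolation=cv2.INTER_CUBIC))
print(sense()["ee_rot"])
E
```

```text
[ 0.31019972 -0.06256975  1.37368691] [[ 1.35751196e-02 -9.90106722e-01  1.39658135e-01]
 [-9.99907712e-01 -1.35163849e-02  1.36908088e-03]
 [ 5.32136917e-04 -1.39663831e-01 -9.90198834e-01]] 44.65039517839073 262.3372846687055 193.74482255510642
[0.35250084 0.85832747 0.58565952] [[-0.98674668 -0.09895815  0.12860123]
 [-0.16101459  0.49878639 -0.8516375 ]
 [ 0.02013193 -0.86105715 -0.50810952]] 52.73440636083803 255.24378016959358 187.80059110887746
[[ 9.44101492e-01 -3.29654524e-01 -5.16741695e-04]
 [-3.29654906e-01 -9.44099688e-01 -1.84983284e-03]
 [ 1.21950091e-04  1.91677638e-03 -9.99998156e-01]]
```

View pics/top0b.png

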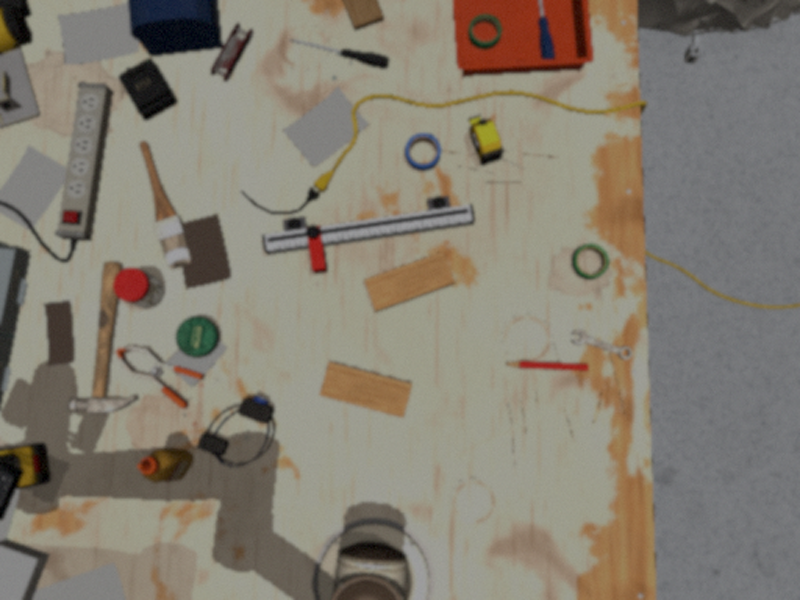

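View pics/side0.png

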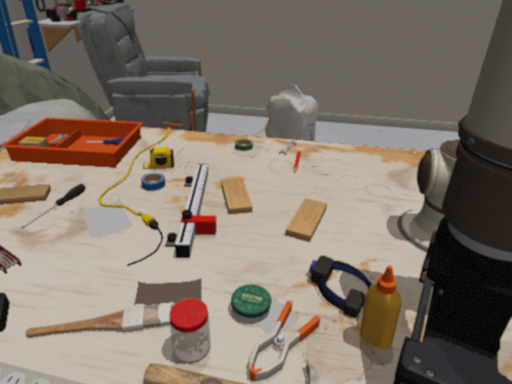

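Top view (800x600 scale): the fence runs from (265,243) to (472,213) and the stop is at (317,250). Three things look like the board: A at (412,278), B at (366,388), and an offcut behind at (362,10). A is farthest right and lies just in front of the fence, so I choose A. I'll check it in a close crop.

Run:
```python
from h import *
f=cv2.imread("pics/top0.png")[120:205,160:310]
cv2.imwrite("pics/crop0.png",cv2.resize(f,None,fx=5.3,fy=5.3,interpolation=cv2.INTER_CUBIC))
```

```text
(no output)
```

View pics/crop0.png

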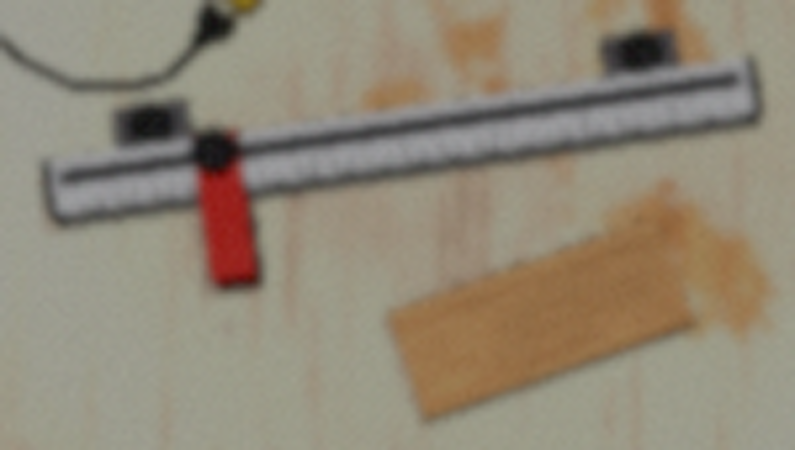

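The crop shows A is a real wooden board. Its corners are (388,313), (427,420), (693,322) and about (654,215). Its right end lies over an orange stain.

Run:
```python
from h import *
c=np.load("pics/top.npz")
P=lambda u,v,z:ray(c,160+(u+.5)/5.3-.5,120+(v+.5)/5.3-.5,z)
B=[P(u,v,.019) for u,v in[(388,313),(427,420),(693,322),(654,215)]]
print("board",np.round(B,4),np.mean(B,0)); d=B[1]-B[2];print(np.linalg.norm(d),np.linalg.norm(B[0]-B[1]),np.degrees(np.arctan2(-d[0],d[1])))
for z,pts in((.036,[(60,215),(757,116)]),(0,[(60,224),(757,125)])):
    l,rr=[P(*p,z) for p in pts]; d=l-rr; print("fence",l,rr,np.linalg.norm(d),np.degrees(np.arctan2(-d[0],d[1])))
for p in[(258,278),(243,190),(214,282)]: print("stop",P(*p,.044))
print("tin",P(197/800*512*1,0,0) if 0 else ray(c,197*.64,336*.64,.028))
print("pencil",ray(c,507*.64,364*.64,0),ray(c,588*.64,368*.64,0),"wr",ray(c,573*.64,333*.64,0), "B",ray(c,410*.64,385*.64,.019),ray(c,328*.64,362*.64,.019))
```

```text
board [[ 0.5449  0.0267]
 [ 0.4854  0.0039]
 [ 0.5421 -0.1424]
 [ 0.6023 -0.1204]] [ 0.54367837 -0.05805764]
0.15696108637840592 0.06375983679432304 21.207771038952004
fence [0.59420569 0.20742218] [ 0.65541136 -0.17629164] 0.38856457615821594 9.062824868024641
fence [0.59666155 0.21447608] [ 0.65945122 -0.17936055] 0.39881052671445166 9.05847229046735
stop [0.55894433 0.09640061]
stop [0.607856   0.10607977]
stop [0.55639962 0.12032421]
tin [0.43253044 0.33186774]
pencil [ 0.39030287 -0.2444697 ] [ 0.38488086 -0.3963479 ] wr [ 0.45042783 -0.3693744 ] B [ 0.34811864 -0.06295655] [0.38838218 0.08941553]
```

Request:
step_arm(targets="0 0 0 -7.1;0 0 0 -7.1;0 0 0 -7.1;0 0 0 -7;0.74 3.46 0 0;0.74 3.46 0 0;0.74 3.46 0 0;0.74 3.46 0 0;0.74 3.46 0 0;0.74 3.46 0 0;0.74 3.46 0 0;0.74 3.46 0 0", claw=8.7)

```text
time_s: 1.1
tcp_pos: [0.308, 0.3241, 0.2223]
ee_rot: [[0.987, 0.158, -0.0], [0.158, -0.987, -0.001], [-0.001, 0.0, -1.0]]
wrist_force: [0.6, 0.3, 0.6]
gripper_width: 1.007
gripper_force: 0.0
```

Request:
step_arm(targets="0.74 3.46 0 0;0.74 3.46 0 0;0.74 3.46 0 0;0.74 3.46 0 0;0.74 3.46 0 0;0.74 3.46 0 0;0.74 3.46 0 0;0.74 3.46 0 0;0.74 3.46 0 0;0.74 3.46 0 0;0 0 0 0;0 0 0 0")

```text
time_s: 2.1
tcp_pos: [0.4354, -0.0056, 0.222]
ee_rot: [[0.988, 0.153, -0.001], [0.153, -0.988, -0.0], [-0.001, 0.0, -1.0]]
wrist_force: [-0.4, 0.7, 0.1]
gripper_width: 1.001
gripper_force: 0.0
```

Request:
step_arm(targets="0.8 3.4 0 0;0.8 3.5 0 0;0 0 3 0;0 0 3 0;0 0 3 0;0 0 3 0;0 0 3 0;0 0 2 0;0 0 2 0;0 0 1.2 0;0 0 0.9 0;0 0 0 0")

```text
time_s: 3.1
tcp_pos: [0.461, -0.0687, 0.01]
ee_rot: [[0.987, 0.159, -0.004], [0.159, -0.987, -0.001], [-0.004, -0.0, -1.0]]
wrist_force: [0.0, -0.1, 0.9]
gripper_width: 1.003
gripper_force: 0.0
```

Run:
```python
from h import *
s=sense();print(s["tcp_pos"],s["wrist_force"],s["ee_rot"])
b=cap("side","pics/side1.png");f=b["frame"][140:290,130:370]
cv2.imwrite("pics/c1.png",cv2.resize(f,None,fx=3.3,fy=3.3,interpolation=cv2.INTER_CUBIC))
```

```text
[ 0.46096569 -0.0687083   0.01002802] [ 0.03955081 -0.09461325  0.88390971] [[ 9.87257833e-01  1.59084486e-01 -3.75457374e-03]
 [ 1.59083588e-01 -9.87264971e-01 -5.38502014e-04]
 [-3.79242645e-03 -6.56507303e-05 -9.99992807e-01]]
```

View pics/c1.png

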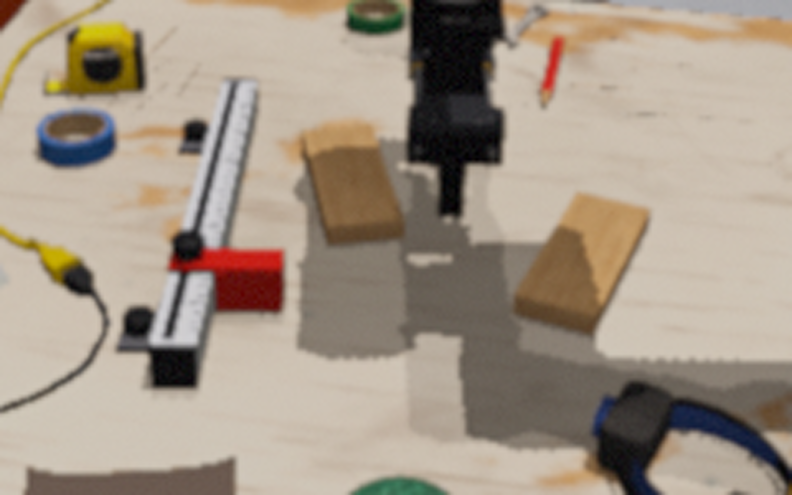

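The left finger is at crop (450,210), between the two boards and clear of both. Next is the two-finger push toward the fence.

Request:
step_arm(targets="0.8 0 0 0;0.8 0 0 0;0.7 0 0 0;0.7 0 0 0;0.7 0 0 0;0.7 0 0 0;0.7 0 0 0;0.7 0 0 0;0.7 0 0 0;0.7 0 0 0;0.7 0 0 0;0.7 0 0 0")

```text
time_s: 4.15
tcp_pos: [0.5478, -0.056, 0.0115]
ee_rot: [[0.988, 0.157, -0.0], [0.157, -0.988, -0.0], [-0.0, 0.0, -1.0]]
wrist_force: [-0.8, 0.8, 0.2]
gripper_width: 1.003
gripper_force: 0.4
```

Request:
step_arm(targets="0.3 0 0 0;0 0 0 0")

```text
time_s: 4.32
tcp_pos: [0.5514, -0.0554, 0.0116]
ee_rot: [[0.987, 0.158, 0.002], [0.158, -0.987, 0.0], [0.002, 0.0, -1.0]]
wrist_force: [0.6, 0.2, 0.4]
gripper_width: 1.002
gripper_force: 0.0
```

Run:
```python
from h import *
s=sense();print(s["tcp_pos"],s["wrist_force"])
b=cap("side","pics/side2.png");f=b["frame"][140:290,130:370]
cv2.imwrite("pics/c2.png",cv2.resize(f,None,fx=3.3,fy=3.3,interpolation=cv2.INTER_CUBIC))
```

```text
[ 0.55139533 -0.05535949  0.01156935] [0.59930628 0.17680585 0.43569564]
```

View pics/c2.png

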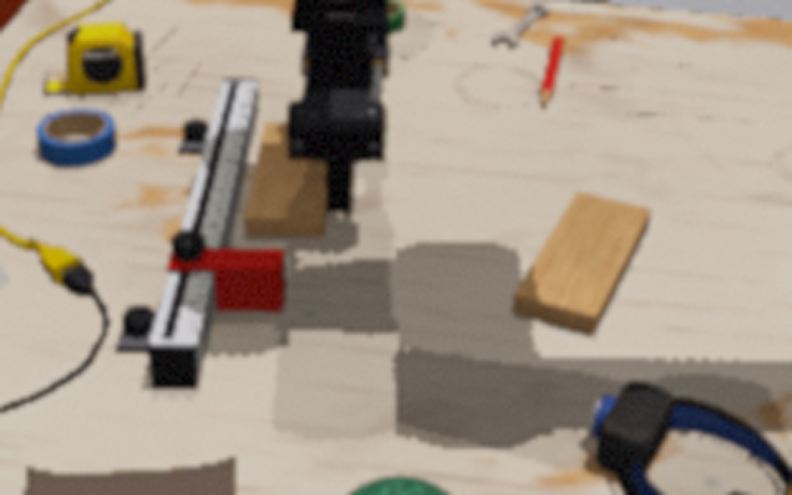

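The board is now parallel to the fence, about 1 cm short of it, with its left end at crop (285,220). I'll push a bit more, then move round to the right end with the fingers shut.

Request:
step_arm(targets="0.4 0 0 0;0.4 0 0 0;0 0 0 0;-1 0 0 0;-1 0 0 0;0 0 -3 0;0 0 -3 0;0 0 0 0")

```text
time_s: 5.03
tcp_pos: [0.5409, -0.0574, 0.0769]
ee_rot: [[0.987, 0.159, 0.01], [0.159, -0.987, 0.0], [0.01, 0.001, -1.0]]
wrist_force: [1.4, 0.3, 0.1]
gripper_width: 0.999
gripper_force: 0.0
```

Request:
step_arm(targets="1.5 3.2 0 0;1.5 3.2 0 0;1.5 3.3 0 0;1.6 3.4 0 0;0 0 0 0;0 0 0 0;0 0 0 0;0 0 0 0;0 0 0 0", claw=0)

```text
time_s: 5.78
tcp_pos: [0.6184, -0.1762, 0.0718]
ee_rot: [[0.987, 0.159, -0.0], [0.159, -0.987, 0.0], [-0.0, -0.0, -1.0]]
wrist_force: [0.3, 0.9, 0.4]
gripper_width: 0.402
gripper_force: 0.0
```

Run:
```python
from h import *
s=sense();print(s["tcp_pos"],s["wrist_force"],s["gripper_width"])
b=cap("top","pics/t3.png");f=b["frame"][110:210,160:330]
cv2.imwrite("pics/c3.png",cv2.resize(f,None,fx=4.7,fy=4.7,interpolation=cv2.INTER_CUBIC))
```

```text
[ 0.6183523  -0.17615304  0.07179284] [0.26945601 0.85501845 0.36937349] 0.40164061559505376
```

View pics/c3.png

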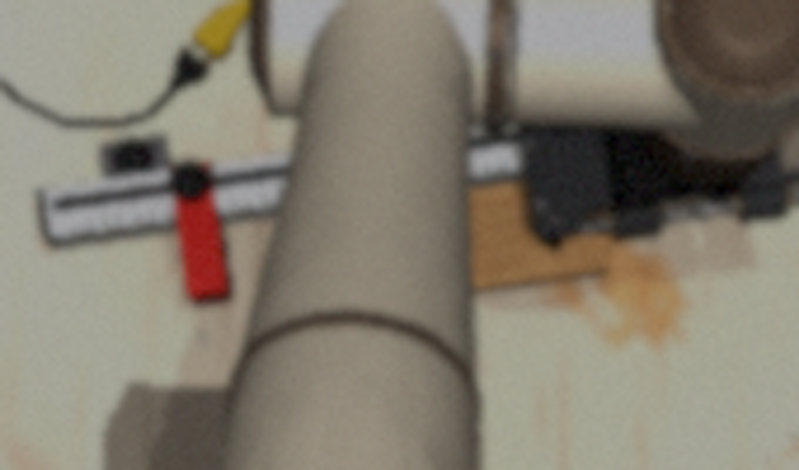

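The arm hides most of the board, but its right-front corner shows at crop (608,270).

Run:
```python
from h import *
c=np.load("pics/top.npz");t=np.radians(9.06);R=np.array([[np.cos(t),np.sin(t)],[-np.sin(t),np.cos(t)]])
for u,v in((608,270),(478,288)): print(R@ray(c,160+u/4.7-.4,110+v/4.7-.4,.019))
print(R@sense()["tcp_pos"][:2])
```

```text
[ 0.55285243 -0.22805091]
[ 0.55322828 -0.14565667]
[ 0.58313232 -0.27141409]
```

Request:
step_arm(targets="0.2 0 1 0;0 0 1.5 0;0 0 1.5 0;0 0 1.2 0;0 0 0.9 0;0 0 0 0;0 0 0 0;0 0 0 0")

```text
time_s: 6.5
tcp_pos: [0.6217, -0.1769, 0.0111]
ee_rot: [[0.987, 0.158, 0.001], [0.158, -0.987, -0.0], [0.001, 0.001, -1.0]]
wrist_force: [0.6, 0.4, -0.1]
gripper_width: 0.006
gripper_force: 0.0
```

Request:
step_arm(targets="0 -0.8 0 0;0 -0.8 0 0;0 -0.8 0 0;0 -0.8 0 0;0 -0.8 0 0;0 -0.8 0 0;0 -0.8 0 0;0 -0.8 0 0;0 -0.8 0 0;0 -0.8 0 0;0 -0.8 0 0;0 -0.4 0 0")

```text
time_s: 7.5
tcp_pos: [0.6063, -0.0849, 0.0105]
ee_rot: [[0.987, 0.158, -0.0], [0.158, -0.987, 0.0], [-0.0, -0.0, -1.0]]
wrist_force: [0.6, -2.1, 0.8]
gripper_width: 0.005
gripper_force: 0.6
```

Run:
```python
from h import *
s=sense();print(s["tcp_pos"],s["wrist_force"],s["gripper_width"])
t=np.radians(9.06);R=np.array([[np.cos(t),np.sin(t)],[-np.sin(t),np.cos(t)]]);print(R@s["tcp_pos"][:2])
b=cap("side","pics/side4.png");f=b["frame"][140:260,160:320]
cv2.imwrite("pics/c4.png",cv2.resize(f,None,fx=5,fy=5,interpolation=cv2.INTER_CUBIC))
```

```text
[ 0.60634553 -0.08492668  0.01050908] [ 0.57326346 -2.11009079  0.76822985] 0.004994890266081945
[ 0.58540746 -0.17934756]
```

View pics/c4.png

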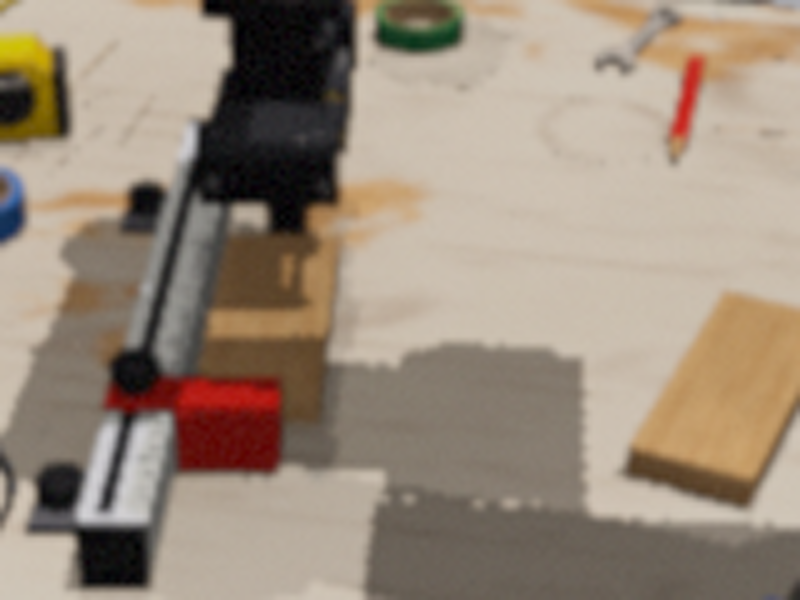

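The board lies along the fence with roughly 1 cm left to the stop. Its left end is at crop y≈340–400 and the stop is at y≈380. I'll go on slowly until the force rises.

Request:
step_arm(targets="0 -0.3 0 0;0 -0.3 0 0;0 -0.2 0 0;0 -0.2 0 0;0 0 0 0;0 0 0 0")

```text
time_s: 8.05
tcp_pos: [0.6049, -0.0761, 0.0104]
ee_rot: [[0.988, 0.157, -0.0], [0.157, -0.988, 0.0], [-0.0, -0.0, -1.0]]
wrist_force: [-0.1, 0.8, -0.7]
gripper_width: 0.004
gripper_force: 0.0
```

Request:
step_arm(targets="0 -0.2 0 0;0 0 0 0;0 0 0 0")

```text
time_s: 8.3
tcp_pos: [0.6047, -0.0741, 0.0105]
ee_rot: [[0.988, 0.157, -0.0], [0.157, -0.988, 0.0], [-0.0, -0.0, -1.0]]
wrist_force: [-0.5, 1.8, -0.4]
gripper_width: 0.003
gripper_force: 0.0
```

Request:
step_arm(targets="0 -0.2 0 0;0 0 0 0;0 0 0 0")

```text
time_s: 8.55
tcp_pos: [0.6044, -0.0721, 0.0105]
ee_rot: [[0.988, 0.158, -0.0], [0.158, -0.988, 0.0], [-0.0, -0.0, -1.0]]
wrist_force: [1.1, -0.9, -0.8]
gripper_width: 0.004
gripper_force: 0.0
```

Request:
step_arm(targets="0 -0.2 0 0;0 0 0 0;0 0 0 0")

```text
time_s: 8.8
tcp_pos: [0.6041, -0.0701, 0.0106]
ee_rot: [[0.988, 0.158, 0.0], [0.158, -0.988, 0.0], [0.0, -0.0, -1.0]]
wrist_force: [-0.8, -0.8, -0.3]
gripper_width: 0.003
gripper_force: 0.0
```

Request:
step_arm(targets="0 -0.2 0 0;0 0 0 0;0 0 0 0")

```text
time_s: 9.05
tcp_pos: [0.6037, -0.0681, 0.0106]
ee_rot: [[0.988, 0.158, -0.0], [0.158, -0.988, 0.0], [-0.0, -0.0, -1.0]]
wrist_force: [0.3, 0.2, -0.3]
gripper_width: 0.006
gripper_force: 0.0
```

Request:
step_arm(targets="0 -0.2 0 0;0 0 0 0;0 0 0 0")

```text
time_s: 9.3
tcp_pos: [0.6035, -0.0665, 0.0105]
ee_rot: [[0.988, 0.158, 0.0], [0.158, -0.988, -0.0], [0.0, 0.0, -1.0]]
wrist_force: [-0.0, -2.3, -0.5]
gripper_width: 0.002
gripper_force: 0.9
```

Run:
```python
from h import *
b=cap("side","pics/side5.png");f=b["frame"][170:240,170:260]
cv2.imwrite("pics/c5.png",cv2.resize(f,None,fx=8,fy=8,interpolation=cv2.INTER_CUBIC))
```

```text
(no output)
```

View pics/c5.png

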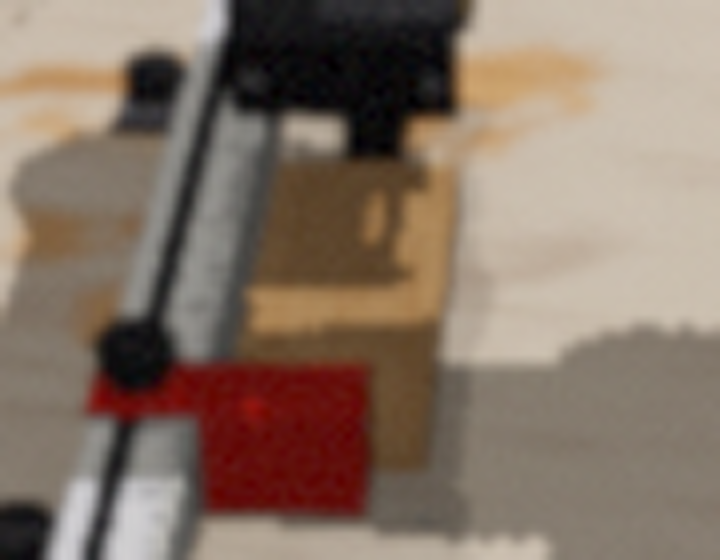

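The board's near left bottom corner is at crop (427,468). The stop's outer face has its bottom edge from (210,512) to (367,512).

Run:
```python
from h import *
c=np.load("pics/side.npz");t=np.radians(9.06);R=np.array([[np.cos(t),np.sin(t)],[-np.sin(t),np.cos(t)]])
P=lambda u,v,z:np.round(R@ray(c,170+u/8-.4,170+v/8-.4,z),4)
print("board bottom",P(427,468,0),"top",P(436,325,.019),"stop outer bottom",P(367,512,0),P(210,514,0),"top",P(368,368,.044))
```

```text
board bottom [0.5558 0.0025] top [ 0.5563 -0.05  ] stop outer bottom [0.5725 0.0258] [0.6206 0.0282] top [0.5721 0.0114]
```

Request:
step_arm(targets="0 -0.2 0 0;0 0 0 0;0 0 0 0")

```text
time_s: 9.6
tcp_pos: [0.6037, -0.0663, 0.011]
ee_rot: [[0.987, 0.158, 0.001], [0.158, -0.987, -0.002], [0.001, 0.002, -1.0]]
wrist_force: [2.4, -9.8, -0.2]
gripper_width: 0.006
gripper_force: 4.7
```

The stop contact now shows as 9.8 N. I'll back off, reopen the fingers in front of the board and press the long edge onto the fence.

Request:
step_arm(targets="0 1 0 0;0 1 0 0;0 0 -3 0;0 0 -3 0;-2 -2.8 0 0;-2 -2.8 0 0;-2 -2.4 0 0;-0.7 -1.8 0 0;0 0 0 0")

```text
time_s: 10.35
tcp_pos: [0.5225, 0.0038, 0.0708]
ee_rot: [[0.987, 0.16, -0.001], [0.16, -0.987, 0.001], [-0.001, -0.001, -1.0]]
wrist_force: [1.1, 0.8, -0.3]
gripper_width: 0.004
gripper_force: 0.0
```

Request:
step_arm(targets="0 0 0 0;0 0 0 0;0 0 0 0;0 0 0 0;0 0 0 0;0 0 0 0;0 0 0 0;0 0 0 0;0 0 0 0;0 0 0 0;0 0 0 0;0 0 0 0", claw=8.7)

```text
time_s: 11.35
tcp_pos: [0.5247, 0.0022, 0.0706]
ee_rot: [[0.988, 0.158, 0.0], [0.158, -0.988, 0.0], [0.0, -0.0, -1.0]]
wrist_force: [-0.7, -0.1, -0.9]
gripper_width: 0.834
gripper_force: 0.0
```

Run:
```python
from h import *
s=sense();print(s["tcp_pos"],s["wrist_force"],s["gripper_width"])
t=np.radians(9.06);R=np.array([[np.cos(t),np.sin(t)],[-np.sin(t),np.cos(t)]]);print(R@s["tcp_pos"][:2])
```

```text
[0.52469835 0.00219614 0.07058118] [-0.67701179 -0.14643907 -0.86960639] 0.8337623971016574
[ 0.51849803 -0.08045482]
```

Request:
step_arm(targets="0 0 2 0;0 0 2 0;0 0 1.2 0;0 0 0.8 0;0 0 0 0;0.7 0 0 0;0.7 0 0 0;0.6 0 0 0;0.5 0 0 0;0.2 0 0 0;0 0 0 0;0 0 0 0")

```text
time_s: 12.35
tcp_pos: [0.5516, 0.0064, 0.0107]
ee_rot: [[0.988, 0.157, 0.001], [0.157, -0.988, 0.0], [0.001, -0.0, -1.0]]
wrist_force: [-0.7, 0.8, -0.1]
gripper_width: 1.002
gripper_force: 0.0
```

Request:
step_arm(targets="0.2 0 0 0;0 0 0 0;0 0 0 0")

```text
time_s: 12.6
tcp_pos: [0.5527, 0.0065, 0.0105]
ee_rot: [[0.988, 0.157, -0.001], [0.157, -0.988, -0.0], [-0.001, 0.0, -1.0]]
wrist_force: [-1.6, -1.0, 1.5]
gripper_width: 1.003
gripper_force: 0.7
```

Request:
step_arm(targets="0.2 0 0 0;0 0 0 0;0 0 0 0")

```text
time_s: 12.85
tcp_pos: [0.5529, 0.0064, 0.0102]
ee_rot: [[0.987, 0.158, -0.005], [0.158, -0.987, -0.001], [-0.005, 0.0, -1.0]]
wrist_force: [-5.3, -1.3, 4.0]
gripper_width: 1.003
gripper_force: 2.6
```

Request:
step_arm(targets="0.2 0 0 0;0 0 0 0;0 0 0 0")

```text
time_s: 13.1
tcp_pos: [0.5531, 0.0063, 0.01]
ee_rot: [[0.987, 0.158, -0.009], [0.158, -0.987, -0.002], [-0.009, 0.001, -1.0]]
wrist_force: [-7.8, 0.0, 5.6]
gripper_width: 1.002
gripper_force: 4.0
```

Request:
step_arm(targets="-1 0 0 0;-1.5 0 0 0;-1 0 0 0;0 0 -3 0;0 0 -3 0;0 2 0 0;0 3 0 0;0 3.3 0 0;2 3 0 0;2.5 0 0 0;2.5 0 0 0;0 0 0 0")

```text
time_s: 14.1
tcp_pos: [0.6146, -0.0991, 0.0708]
ee_rot: [[0.988, 0.158, 0.006], [0.158, -0.988, -0.001], [0.006, 0.002, -1.0]]
wrist_force: [-0.3, 0.1, 0.0]
gripper_width: 1.003
gripper_force: 0.0
```

Request:
step_arm(targets="0 0 0 0;0 0 0 0;0 0 0 0;0 0 0 0;0 0 0 0;0 0 0 0;0 0 0 0;0 0 0 0;0 0 0 0;0 0 0 0;0 0 0 0;0 0 0 0", claw=0)

```text
time_s: 15.1
tcp_pos: [0.6096, -0.0987, 0.0705]
ee_rot: [[0.988, 0.157, -0.0], [0.157, -0.988, 0.0], [-0.0, -0.0, -1.0]]
wrist_force: [0.5, -0.3, -0.8]
gripper_width: 0.169
gripper_force: 0.0
```

Run:
```python
from h import *
s=sense();print(s["tcp_pos"],s["wrist_force"],s["gripper_width"])
t=np.radians(9.06);R=np.array([[np.cos(t),np.sin(t)],[-np.sin(t),np.cos(t)]]);print(R@s["tcp_pos"][:2])
```

```text
[ 0.60962342 -0.09874124  0.07049781] [ 0.53105334 -0.28096062 -0.80346066] 0.1694193201306858
[ 0.58646909 -0.19350594]
```

Request:
step_arm(targets="0 0 2 0;0 0 2 0;0 0 1.2 0;0 0 0.8 0;0 0 0 0;0 -0.8 0 0;0 -0.8 0 0;0 -0.7 0 0;0 -0.5 0 0;0 -0.3 0 0;0 0 0 0;0 0 0 0")

```text
time_s: 16.1
tcp_pos: [0.6049, -0.0678, 0.0109]
ee_rot: [[0.987, 0.158, 0.001], [0.158, -0.987, 0.0], [0.001, 0.0, -1.0]]
wrist_force: [-0.2, -1.7, -0.0]
gripper_width: 0.004
gripper_force: 0.0
```

Request:
step_arm(targets="0 -0.2 0 0;0 0 0 0;0 0 0 0")

```text
time_s: 16.35
tcp_pos: [0.6045, -0.0663, 0.0105]
ee_rot: [[0.988, 0.157, 0.0], [0.157, -0.988, 0.0], [0.0, -0.0, -1.0]]
wrist_force: [0.2, 0.2, 0.2]
gripper_width: 0.006
gripper_force: 0.1
```

Request:
step_arm(targets="0 -0.2 0 0;0 0 0 0;0 0 0 0")

```text
time_s: 16.6
tcp_pos: [0.6043, -0.0662, 0.0107]
ee_rot: [[0.988, 0.157, 0.0], [0.157, -0.988, -0.002], [-0.0, 0.002, -1.0]]
wrist_force: [1.3, -6.9, -0.3]
gripper_width: -0.001
gripper_force: 3.9
```

Request:
step_arm(targets="0 1 0 0;0 2 0 0;0 0 -3 0;0 0 -3 0;0 0 -3 0;0 0 -3 0;-3 0 0 0;-3 2 0 0;-3 3 0 0;-3 3 0 0;-3 3 0 0;-3 3 0 0")

```text
time_s: 17.6
tcp_pos: [0.4535, -0.2592, 0.1308]
ee_rot: [[0.987, 0.158, 0.001], [0.158, -0.987, 0.0], [0.001, -0.0, -1.0]]
wrist_force: [0.7, -0.4, -0.7]
gripper_width: 0.003
gripper_force: 0.0
```

Request:
step_arm(targets="-1 3 0 0;0 3 0 0;0 3 0 0;0 0 0 0;0 0 0 0")

```text
time_s: 18.02
tcp_pos: [0.4587, -0.3497, 0.13]
ee_rot: [[0.988, 0.154, -0.0], [0.154, -0.988, 0.001], [-0.0, -0.001, -1.0]]
wrist_force: [-0.2, 0.9, -0.8]
gripper_width: 0.01
gripper_force: 0.0
```

Run:
```python
from h import *
s=sense();print(s["tcp_pos"])
a=cap("top","pics/t9.png")["frame"][120:205,160:310];b=cap("side","pics/s9.png")["frame"][140:240,150:310]
cv2.imwrite("pics/c9.png",np.vstack([cv2.resize(a,(530,300),interpolation=cv2.INTER_CUBIC),cv2.resize(b,(530,300),interpolation=cv2.INTER_CUBIC)]))
```

```text
[ 0.4586883  -0.34967768  0.12997594]
```

View pics/c9.png

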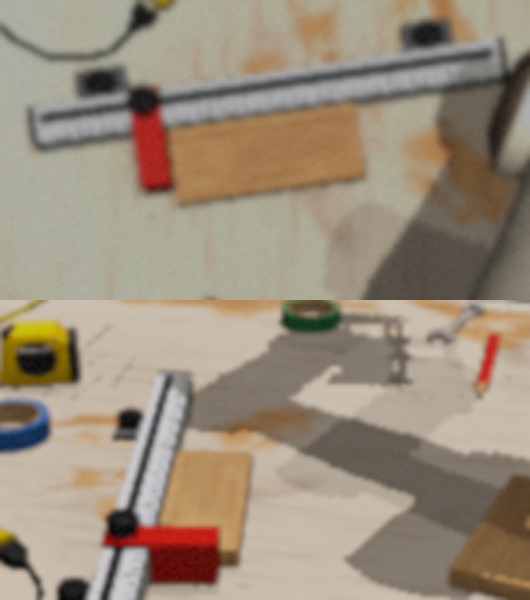

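The final picture shows the board's long edge along the fence, from (170,125) to (355,100), and its left end against the red stop at (170,150). The bystanders have not moved and the hand is clear, so I'm handing in.

```bash
python3 -c "
from station import r
print(r.finish_job())"
```

```text
the job is handed in; nothing more can be done
None
```

The job is handed in: the board lies along the fence with its left end against the red stop, the bystanders in view look undisturbed (the tin was outside the last picture), and the hand is clear; the arm clock read about 18 s.

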